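# Stow the keyboard behind the socket tower

## Task

Clear the desk: push the keyboard along the desk with your fingertips into the open bay of the grey desk organiser, never lifting it. The socket tower stands in the way, so feed the keyboard's right end in behind the tower first, while its left end still stands out in front of the bay, then swing the left end in and push until the keyboard lies square and fully home against the bay's back panel. Leave the mug, the mouse and the stapler where they are.

Things in the scene. Friction and masses are not known exactly. Their poses are not given: they have to be found in the camera images.
- keyboard: Black compact keyboard, white and grey keys, 350 long x 110 wide x 22 mm high (26 with the keys, looks only), 0.35 to 0.65 kg, loose, flat on the desk. Origin: centre of its underside; y runs along its length to the left end, x across it to the far long edge, z up. Its sides are upright and may be pushed anywhere.
- end_right (a point): Middle of the keyboard's right short end (at its -y end), 175 mm from its centre, 11 mm above the desk. This end goes in behind the tower.
- end_left (a point): Middle of the keyboard's left short end (at its +y end), 175 mm from its centre, 11 mm above the desk.
- organiser: Grey fixed desk organiser, open bay in its middle (no front, no lid; the desk is its floor). Origin: on the desk at the foot of the bay's back panel, inner face, mid-length. x points out at the back, y along the bay to the left. Bay: back panel at x = 0, 40 mm high; length y = -225 to +225; mouth at x = -125. Keyboard home: far edge on the panel, centre at x = -55, anywhere between the pods.
- tower: Fixed pop-up socket tower: upright aluminium cylinder, 60 mm diameter, 105 mm high (black socket faces and foot rim are looks only). Origin: its centre on the desk. It stands before the right half of the bay, 172 to 180 mm from the back panel, axes parallel to the organiser's. 32 to 40 mm stay free between it and the keyboard at home; the gap to the left pod is shorter than the keyboard.
- mug: White ceramic mug, 80 mm across, 95 mm high, handle at its own +y; stands on the desk to the right. Origin: centre of its underside. Not to be moved.
- mouse: Grey computer mouse, about 100 x 62 x 35 mm, on the desk to the left. Origin: centre of its underside. Not to be moved.
- stapler: Blue and black stapler, 140 mm long (its y) x 38 x 54 mm, lying on top of the organiser's left pod. Origin: centre of its underside, 60 mm above the desk. Not to be moved.
- mouth (a point): Middle of the bay's mouth, on the desk, 125 mm in front of the back panel. At each end of the bay, from the mouth back to the panel, stands a drawer pod 150 mm long (along the bay) and 60 mm high. Behind the panel is a low stationery trough with pens and notepads.

How it is judged:
On the way:
1. the keyboard's right end is in the bay behind the tower while its left end still stands out in front of the bay (x of end_right in the frame of tower above 0.055 m and y of end_right in the frame of tower below 0.03 m and x of end_left in the frame of organiser below -0.125 m), for 0.1 s.
At the end, for the whole second after the job is handed in: The keyboard lies flat and still on the desk inside the bay, between the pods, both its ends within 14 mm of fully home against the back panel (x of end_right in the frame of organiser between -0.069 and -0.045 m and x of end_left in the frame of organiser between -0.069 and -0.045 m and y of end_right in the frame of organiser above -0.23 m and y of end_left in the frame of organiser below 0.23 m and height (world z) of keyboard below 0.006 m and angle between keyboard's own z axis and vertical below 0.05 rad and linear speed of keyboard below 0.01 m/s); the robot touches nothing.
It fails at once if the keyboard is lifted off the desk or tipped up (height (world z) of keyboard above 0.012 m or angle between keyboard's own z axis and vertical above 0.12 rad).
It fails at once if the mug, the mouse or the stapler is moved (more than 20 mm) or tipped (distance of any of mug, mouse, stapler from where it was at the start of the episode above 0.02 m or angle between mug's own z axis and vertical above 0.3 rad).
It also fails if it takes over 69 s, if anything falls off the work surface, if the arm or the gripper's body presses on something with over 40 N, if the wrist force passes 120 N, or if a joint passes its speed limit or range.

## Robot

A 7-joint arm with a two-finger parallel gripper is mounted at the origin on the work surface. World frame = base frame: x ahead of the robot, y to its left, z up, the work surface at z = 0. Lengths are in m, angles in rad, forces in N, time in s.
With the tool pointing down it reaches from about 0.35 to 0.9 m from the base axis. Payload 8.1 kg.
Tool frame: the origin (TCP) lies midway between the tips of the shut fingers; the grasp point (between the pads) lies 19 mm behind it; z points along the fingers, y is the line along which they close (so a half turn about z gives the same grasp; the last joint's range is limited). The gripper opens to 92 mm and grips with 3 to 60 N. Pads are 19 mm wide; open, the fingers measure 130 mm over their backs; the gripper's body (75 mm by 190 mm) begins 47 mm behind the grasp point.
Start: joints at [1.202, 0.434, 0.025, 1.573, -0.012, 1.134, -0.075], TCP at [0.164, -0.603, 0.227] pointing down, gripper open.
Joint ranges: [-2.62, 2.62], [-0.44, 2.09], [-1.27, 1.32], [0.08, 2.57], [-1.32, 4.46], [0.12, 2], [-2.74, 2.74]. Speed limits (rad/s): [2.22, 2.22, 3.01, 3.01, 3.14, 3.14, 3.14].

## Interface

Orientations are given as a rotation vector (axis times angle).
In Python, from cell import arm gives the robot as it stands.
- The arm moves only by the tool move_arm, never from a script. Its argument "motion" is a list of rows, each an object of numbers: "tx", "ty", "tz": the shift along the tool's x, y, z normalised to -1 to 1, where 1 is 1000 mm; "twist": the turn about the tool's z normalised to -1 to 1, where 1 is pi/2 rad. In form: [{"tx": .., "ty": .., "tz": .., "twist": ..}, ...]. A call has 1 to 12 rows; each row shifts and turns the commanded pose from where the row before left it, along the tool's axes as they then stand; what a row does not reach is not made up. A row lasts 1/10 s, in which the tool goes at most 50 mm and 8.59 degrees, less where a joint would pass 70% of its speed; a pose out of reach is approached as far as the arm can. A call with a number of a shift or a turn outside -1 to 1 is refused whole. A call with a gripper value outside its range is refused whole. "gripper" is the gripper's target within -1 to 1 (shut at 1, half-way at 0, fully open at -1), set as the call begins (left out, the last holds). The fingers move at their own pace and stop on an object; "squeeze" is the grip in N (left out, the last holds). Time passes only in rows, so rows that do not move let the fingers close. It gives the time, the measured TCP pose, the force, the opening and the grip force at its end, in the units of the state.
- arm.observe(): the state, without advancing time (a new reading comes with each control period).
- arm.get_image(name): name is "scene" or "side" or "wrist"; returns the picture (384x512x3 uint8, red, green, blue); there is no depth.
- arm.calibration(name): a dict with "K" (3x3 intrinsics, pixels), "T" (4x4, takes a point from camera to world coordinates). Camera axes: x right, y down, z forward; pixel columns grow to the right and rows downward; lengths in m; the calibration is good to about 2 mm. The wrist camera is an equidistant fisheye: a pixel r from the principal point sees the ray r / f radians off the axis. A picture is of the moment at which its call begins: read the wrist's pose just before it. calibration takes no time and is no camera call; for the wrist camera it gives the pose at the moment of the call.
- arm.sign_off(): hands the job in; it is judged then, once.
Trained networks look in the newest picture that a camera, given by its name, has taken for a name from the list of things; names that differ only in an ending like _2 or _b are one class to them, and where a whole thing is asked for, a point or a joint stands for the part that bears it (a point fixed in the world has none). Each returns a list of dicts, best first, with "conf" (0 to 1); they miss things now and then, are a little off and sometimes report something else, mostly with a low value. They report only what shows in the picture. A call takes as long as a camera call.
- arm.look_for(camera, query): "point" ([column, row] as shares, 0 to 1, of the picture: columns of its width, rows of its height, amid what is visible of it).
- arm.regions_of(camera, query): "region" (384x512 bool, what is visible of it) and "point" ([column, row] as shares, 0 to 1, of the picture: columns of its width, rows of its height, amid what is visible of it).
- arm.place_of(camera, query): "point" ([column, row] as shares, 0 to 1, of the picture: columns of its width, rows of its height: a listed point, or the origin of a listed thing).
The state is a dict: "clock": time; "joints": joint angles; "dq": joint speeds; "joint_efforts": joint torques, N m; "position": TCP position; "ee_rot": TCP orientation; "force": force on the tool from outside, world axes, zero at the start; "ft_torque": the same for the moment, N m; "width": opening from 0.0 (shut) to 1.0 (fully open); "gripper_force": force on a finger pad.
Only numpy, scipy, OpenCV 4.12 (cv2) and the standard library are available. Lean on these libraries where they do the work, as an engineer would, in place of code of your own. Each camera call takes 0.05 s, during which the arm holds its last target. There are 200 camera calls.

## Working session

There is one attempt and no reset: what is moved stays moved. The work goes in short steps, Python scripts to look and compute and a tool call to move; the robot and the scene stay as the last step left them, time stands still between calls to the robot, and variables do not carry over. Pictures are saved under pics/ and viewed, at most 12 in all, crops included, and the job is handed in when it is done.

Besides the shell and the picture viewer there is one more tool, called after "Call:" as name(argument=value, ...), one argument or row to a line, values as JSON. move_arm: Moves the arm, as the interface text tells. Scaled input: -1 to 1 covers 1000 mm each way for a shift and pi/2 rad each way for a turn. Its arguments: {"type":"object","properties":{"motion":{"type":"array","items":{"type":"object","properties":{"tx":{"type":"number"},"ty":{"type":"number"},"tz":{"type":"number"},"twist":{"type":"number"}}}},"gripper":{"type":"number"},"squeeze":{"type":"number"}},"required":["motion"]}

```bash
mkdir -p pics; ls
cat > h.py <<'E'
import numpy as np, cv2
from cell import arm
from scipy.spatial.transform import Rotation as R
def ray(cam,u,v):
    c=arm.calibration(cam);K=np.array(c['K']);T=np.array(c['T'])
    x=(u-K[0,2])/K[0,0];y=(v-K[1,2])/K[1,1]
    if cam=='wrist':
        r=np.hypot(x,y);d=np.array([x/r*np.sin(r),y/r*np.sin(r),np.cos(r)]) if r>0 else np.array([0,0,1.])
    else: d=np.array([x,y,1.])
    return T[:3,3],T[:3,:3]@d
def onz(cam,p,z=0.):
    o,d=ray(cam,p[0],p[1]);return o+d*(z-o[2])/d[2]
def save(cam,name):
    im=arm.get_image(cam);cv2.imwrite('pics/'+name,cv2.cvtColor(im,cv2.COLOR_RGB2BGR));return im
E
python3 - <<'E'
from h import *
s=arm.observe();print(s)
a=save('scene','a.png');b=save('side','b.png')
cv2.imwrite('pics/ab.png',cv2.cvtColor(np.vstack([a,b]),cv2.COLOR_RGB2BGR)) if 0 else None
Z={'keyboard':0,'end_right':.011,'end_left':.011,'organiser':0,'tower':0,'mug':0,'mouse':0,'stapler':.06,'mouth':0}
for c in('scene','side'):
    print(c,np.array(arm.calibration(c)['T'])[:3,3])
    for n in Z:
        for d in arm.place_of(c,n)[:2]:
            p=np.array(d['point'])*[512,384];print(n,round(d['conf'],2),p.round(1),onz(c,p,Z[n]).round(3))
E
```

```text
pics
{'clock': 0.0, 'joints': array([ 1.20239363,  0.43522729,  0.02495401,  1.57407622, -0.01159654,
        1.13399123, -0.07509984]), 'dq': array([-4.27431808e-05,  5.04019364e-04, -1.13445289e-03, -2.96595634e-04,
       -6.02361695e-04, -2.13515842e-03, -1.02366462e-03]), 'joint_efforts': array([-2.76925181e-03, -6.67842793e+01,  9.83952396e-01, -3.14462113e+01,
       -6.04562648e-02,  4.30471008e-02,  1.76369977e-04]), 'position': array([ 0.16400134, -0.60258133,  0.22595015]), 'ee_rot': array([-3.11239336e+00, -4.16013556e-01,  5.35658290e-04]), 'force': array([0.11742896, 0.44725059, 0.46954666]), 'ft_torque': array([0.01389694, 0.01880805, 0.0298406 ]), 'gripper_force': 0.0, 'width': 0.995989305201816}
scene [ 1.13308031 -0.14255378  0.89902596]
keyboard 0.94 [232.9 180.1] [0.48  0.094 0.   ]
end_right 0.68 [182.9 201.2] [ 0.496 -0.078  0.011]
end_left 0.72 [231.8 273.1] [ 0.77  -0.035  0.011]
end_left 0.7 [277.2 152.7] [0.446 0.269 0.011]
organiser 0.93 [230.1 270.7] [ 0.757 -0.035  0.   ]
tower 0.86 [172.2 243.2] [ 0.612 -0.151  0.   ]
tower 0.64 [230.9 273. ] [ 0.764 -0.036  0.   ]
mug 0.9 [ 96.9 221.3] [ 0.447 -0.33   0.   ]
mouse 0.72 [334.5 148.1] [0.503 0.458 0.   ]
stapler 0.92 [319.5 200.5] [0.696 0.27  0.06 ]
stapler 0.71 [100.  222.3] [ 0.5  -0.31  0.06]
side [-0.34042909  1.12017026  0.83951416]
keyboard 0.56 [280.5 222.7] [0.471 0.084 0.   ]
end_right 0.79 [305.8 197.8] [ 0.501 -0.094  0.011]
end_right 0.16 [241.1 180.8] [ 0.762 -0.028  0.011]
end_left 0.75 [194.2 201.5] [0.772 0.202 0.011]
organiser 0.77 [240.2 183.3] [ 0.765 -0.026  0.   ]
tower 0.83 [294.5 183.9] [ 0.61  -0.168  0.   ]
mouse 0.81 [189.5 269.1] [0.503 0.456 0.   ]
stapler 0.77 [191.4 199.8] [0.722 0.256 0.06 ]
stapler 0.25 [187.6 269.7] [0.445 0.508 0.06 ]
```

View pics/a.png

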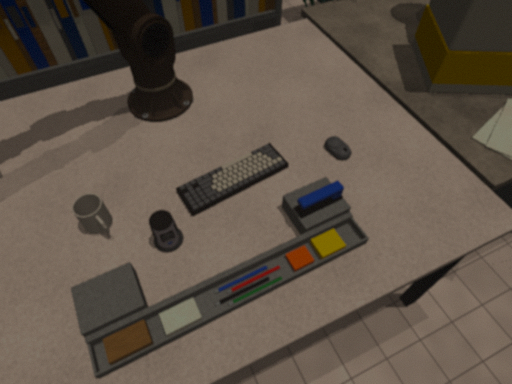

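View pics/b.png

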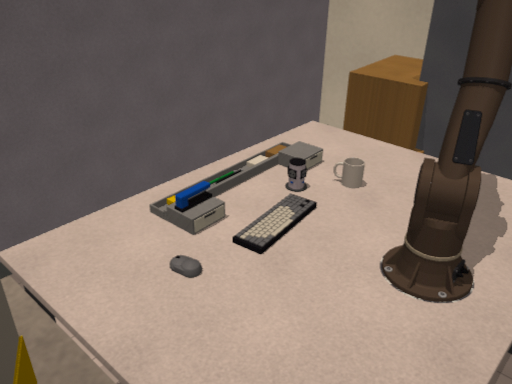

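The scene view shows the keyboard from (182,200) to (285,158), the tower at about (165,235), the mug at (92,212), the pods at (109,300) and (318,205), and the mouse at (338,148). The side view agrees.

Run:
```python
import cv2
a=cv2.imread('pics/a.png')[140:380,60:380]
cv2.imwrite('pics/c.png',cv2.resize(a,(800,600),interpolation=cv2.INTER_CUBIC))
```

```text
(no output)
```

View pics/c.png

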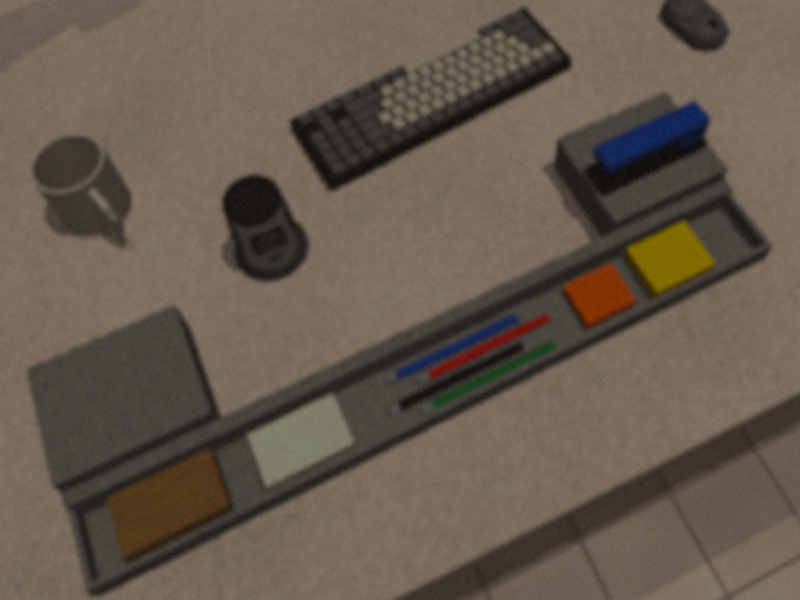

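The crop shows the right pod's top corners at about (30,370), (178,308), (217,412) and (58,486). The left pod's are at about (558,148), (668,95), (725,170) and (608,225). The keyboard's far bottom edge runs (332,188)–(570,64).

Run:
```python
from h import *
from scipy.optimize import least_squares
f=lambda x,y,z:onz('scene',(60+x/2.5,140+y/2.5),z)
P=[(30,370),(178,308),(217,412),(58,486),(558,148),(668,95),(725,170),(608,225)]
M=np.array([(-.125,-.375),(-.125,-.225),(0,-.225),(0,-.375),(-.125,.225),(-.125,.375),(0,.375),(0,.225)])
W=np.array([f(*p,.06)[:2] for p in P]);print(W.round(3))
def fit(M,W):
    g=lambda q:((M@np.array([[np.cos(q[2]),np.sin(q[2])],[-np.sin(q[2]),np.cos(q[2])]])+q[:2])-W).ravel()
    r=least_squares(g,[.6,0,0]);return r.x.round(4),r.fun.reshape(-1,2).round(3)
print(fit(M,W))
K=np.array([f(293,122,.022),f(524,10,.022),f(332,188,.0),f(570,64,0)])[:,:2];print(K.round(3))
print(fit(np.array([(-.055,-.175),(-.055,.175),(.055,-.175),(.055,.175)]),K))
for x,y,z in[(253,192,.105),(272,245,0.01)]:print(f(x,y,z).round(3))
for n in('tower','mug','mouse','stapler','keyboard'):
  for c in('scene','side'):
    d=arm.regions_of(c,n)
    if d:
      m=d[0]['region'];v,u=np.nonzero(m);print(n,c,round(d[0]['conf'],2),m.sum(),u.min(),u.max(),v.min(),v.max())
      if n=='keyboard':
        cs,_=cv2.findContours(m.astype(np.uint8),0,1);print(cv2.boxPoints(cv2.minAreaRect(max(cs,key=len))).tolist())
```

```text
[[ 0.659 -0.41 ]
 [ 0.656 -0.262]
 [ 0.777 -0.255]
 [ 0.781 -0.404]
 [ 0.648  0.18 ]
 [ 0.637  0.333]
 [ 0.755  0.333]
 [ 0.76   0.181]]
(array([ 0.7715, -0.0361,  0.0314]), array([[-0.   , -0.005],
       [-0.003, -0.003],
       [ 0.002, -0.006],
       [ 0.002, -0.007],
       [-0.009,  0.005],
       [-0.002,  0.002],
       [ 0.005,  0.005],
       [ 0.005,  0.008]]))
[[ 0.453 -0.079]
 [ 0.409  0.259]
 [ 0.549 -0.066]
 [ 0.503  0.28 ]]
(array([0.4786, 0.0984, 0.134 ]), array([[-0.006, -0.003],
       [-0.009,  0.005],
       [ 0.007, -0.001],
       [ 0.007, -0.001]]))
[ 0.586 -0.152  0.105]
[ 0.598 -0.154  0.01 ]
tower scene 0.86 1007 149 182 210 250
tower side 0.81 603 285 306 158 191
mug scene 0.64 1135 72 112 194 232
mug side 0.78 661 333 364 157 187
mouse scene 0.56 427 325 351 136 158
mouse side 0.56 539 169 201 255 276
stapler scene 0.9 929 295 343 181 216
stapler side 0.63 693 174 211 181 211
keyboard scene 0.67 3468 177 288 143 215
[[175.57949829101562, 187.48159790039062], [275.0587463378906, 136.63665771484375], [290.0888977050781, 166.04348754882812], [190.60964965820312, 216.888427734375]]
keyboard side 0.92 2285 232 315 194 253
[[230.2230987548828, 237.71542358398438], [300.3538818359375, 183.16925048828125], [319.361572265625, 207.60772705078125], [249.23077392578125, 262.1539001464844]]
```

```bash
cat >> h.py <<'E'
O=np.array([.771,-.036,.031])   # organiser pose
def o2w(x,y,a=0):
    c,s=np.cos(O[2]),np.sin(O[2]);return np.array([O[0]+c*x-s*y,O[1]+s*x+c*y,a+O[2]])
def w2o(x,y,a=0):
    c,s=np.cos(O[2]),np.sin(O[2]);x-=O[0];y-=O[1];return np.array([c*x+s*y,-s*x+c*y,a-O[2]])
def pose():
    s=arm.observe();m=R.from_rotvec(s['ee_rot']).as_matrix();p=s['position']
    return np.array([p[0],p[1],p[2],np.arctan2(m[1,0],m[0,0])])
def rows(wps,start=None):
    """wps: (x,y,z,yaw,n) world; prints rows in tool axes"""
    q=pose() if start is None else np.array(start,float)
    print('from',q.round(4))
    for w in wps:
        n=w[4];d=(np.array(w[:4])-q)/n
        for k in range(n):
            c,s=np.cos(q[3]),np.sin(q[3])
            r=(c*d[0]+s*d[1], s*d[0]-c*d[1], -d[2], -d[3]/(np.pi/2))
            if k in(0,n-1): print(k,dict(zip(('tx','ty','tz','twist'),np.round(r,4).tolist())),'x',n)
            q=q+d
E
python3 - <<'E'
from h import *
print(pose(), w2o(.479,.098,.134))
rows([(.164,-.603,.226,.134,1),(.40,-.3,.226,.134,9),(.385,.085,.226,.134,10)])
E
```

```text
[ 0.16414596 -0.6030969   0.2267264   0.26568746] [-0.28770637  0.14298617  0.103     ]
from [ 0.1641 -0.6031  0.2267  0.2657]
0 {'tx': -0.0001, 'ty': -0.0001, 'tz': 0.0007, 'twist': 0.0838} x 1
0 {'tx': 0.0305, 'ty': -0.0299, 'tz': -0.0, 'twist': -0.0} x 9
8 {'tx': 0.0305, 'ty': -0.0299, 'tz': -0.0, 'twist': -0.0} x 9
0 {'tx': 0.0037, 'ty': -0.0384, 'tz': -0.0, 'twist': -0.0} x 10
9 {'tx': 0.0037, 'ty': -0.0384, 'tz': -0.0, 'twist': -0.0} x 10
```

Call:
move_arm(
  motion=[
    {"twist": 0.084},
    {"tx": 0.0305, "ty": -0.03},
    {"tx": 0.0305, "ty": -0.03},
    {"tx": 0.0305, "ty": -0.03},
    {"tx": 0.0305, "ty": -0.03},
    {"tx": 0.0305, "ty": -0.03},
    {"tx": 0.0305, "ty": -0.03},
    {"tx": 0.0305, "ty": -0.03},
    {"tx": 0.0305, "ty": -0.03},
    {"tx": 0.0305, "ty": -0.03},
  ],
  gripper=-1,
)

```text
invalid input
```

Call:
move_arm(
  motion=[
    {"tx": 0.0035, "ty": -0.038},
    {"tx": 0.0035, "ty": -0.038},
    {"tx": 0.0035, "ty": -0.038},
    {"tx": 0.0035, "ty": -0.038},
    {"tx": 0.0035, "ty": -0.038},
    {"tx": 0.0035, "ty": -0.038},
    {"tx": 0.0035, "ty": -0.038},
    {"tx": 0.0035, "ty": -0.038},
    {"tx": 0.0035, "ty": -0.038},
    {"tx": 0.0035, "ty": -0.038},
    {},
    {},
  ],
)

```text
invalid input
```

Run:
```python
from h import *
print(pose(),arm.observe()['clock'])
c=arm.calibration('wrist');print(c['K'],np.array(c['T']).round(3))
im=save('wrist','d.png')
Z={'keyboard':0,'end_right':.011,'end_left':.011,'organiser':0,'tower':0}
for n in Z:
    for d in arm.place_of('wrist',n)[:2]:
        p=np.array(d['point'])*[512,384];print(n,round(d['conf'],2),p.round(1),onz('wrist',p,Z[n]).round(3))
```

```text
[ 0.16414596 -0.6030969   0.2267264   0.26568746] 1.5
[[297.31863964   0.         249.57021771]
 [  0.         297.31863964 190.54006111]
 [  0.           0.           1.        ]] [[ 0.263 -0.926 -0.27   0.238]
 [-0.965 -0.252 -0.075 -0.583]
 [ 0.001  0.28  -0.96   0.384]
 [ 0.     0.     0.     1.   ]]
```

View pics/d.png

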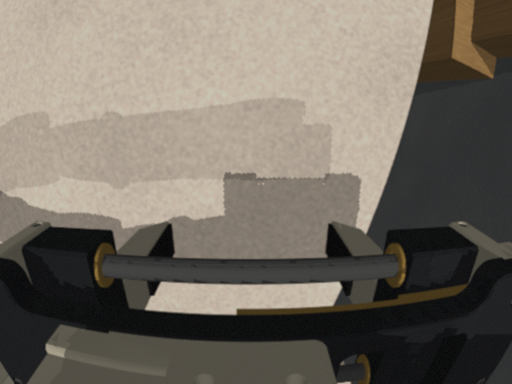

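The wrist view shows only bare desk and the fingers, because both moves were refused. The rows probably need all four keys.

Call:
move_arm(
  motion=[
    {"tx": 0, "ty": 0, "tz": 0, "twist": 0.084},
    {"tx": 0.0305, "ty": -0.03, "tz": 0, "twist": 0},
    {"tx": 0.0305, "ty": -0.03, "tz": 0, "twist": 0},
    {"tx": 0.0305, "ty": -0.03, "tz": 0, "twist": 0},
    {"tx": 0.0305, "ty": -0.03, "tz": 0, "twist": 0},
    {"tx": 0.0305, "ty": -0.03, "tz": 0, "twist": 0},
    {"tx": 0.0305, "ty": -0.03, "tz": 0, "twist": 0},
    {"tx": 0.0305, "ty": -0.03, "tz": 0, "twist": 0},
    {"tx": 0.0305, "ty": -0.03, "tz": 0, "twist": 0},
    {"tx": 0.0305, "ty": -0.03, "tz": 0, "twist": 0},
  ],
  gripper=-1,
)

```text
clock: 2.8
position: [0.4011, -0.2974, 0.227]
ee_rot: [3.134, 0.21, 0.001]
force: [0.9, -0.9, -1.3]
width: 1.0
gripper_force: 0.0
```

Call:
move_arm(
  motion=[
    {"tx": 0.0035, "ty": -0.0385, "tz": 0, "twist": 0},
    {"tx": 0.0035, "ty": -0.0385, "tz": 0, "twist": 0},
    {"tx": 0.0035, "ty": -0.0385, "tz": 0, "twist": 0},
    {"tx": 0.0035, "ty": -0.0385, "tz": 0, "twist": 0},
    {"tx": 0.0035, "ty": -0.0385, "tz": 0, "twist": 0},
    {"tx": 0.0035, "ty": -0.0385, "tz": 0, "twist": 0},
    {"tx": 0.0035, "ty": -0.0385, "tz": 0, "twist": 0},
    {"tx": 0.0035, "ty": -0.0385, "tz": 0, "twist": 0},
    {"tx": 0.0035, "ty": -0.0385, "tz": 0, "twist": 0},
    {"tx": 0.0035, "ty": -0.0385, "tz": 0, "twist": 0},
    {"tx": 0, "ty": 0, "tz": 0, "twist": 0},
  ],
)

```text
clock: 3.9
position: [0.3833, 0.0922, 0.2273]
ee_rot: [-3.132, -0.221, -0.003]
force: [-0.2, -1.0, -0.3]
width: 1.005
gripper_force: 0.0
```

Run:
```python
from h import *
print(pose(),arm.observe()['clock'])
im=save('wrist','d2.png')
Z={'keyboard':0,'end_right':.011,'end_left':.011,'organiser':0,'tower':0}
for n in Z:
    for d in arm.place_of('wrist',n)[:2]:
        p=np.array(d['point'])*[512,384];print(n,round(d['conf'],2),p.round(1),onz('wrist',p,Z[n]).round(3))
```

```text
[0.3833168  0.09221964 0.22732654 0.14057588] 3.9
keyboard 0.72 [255.9  92. ] [0.478 0.093 0.   ]
end_right 0.71 [383.3 101.7] [ 0.496 -0.077  0.011]
end_left 0.56 [122.1  99.3] [0.453 0.264 0.011]
tower 0.79 [440.4  53.6] [ 0.593 -0.169  0.   ]
```

View pics/d2.png

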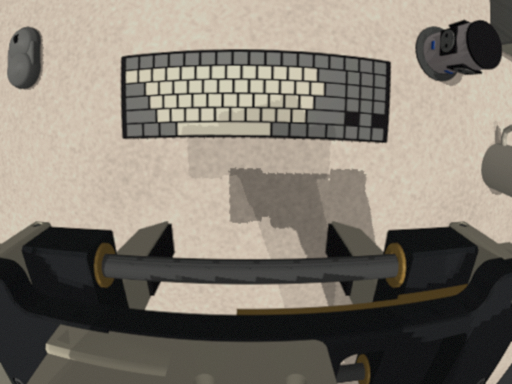

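The wrist view shows the keyboard (122–389, 52–142), with the tower to its right at (447,53) and the mouse clear. The measured positions agree with the scene fit. I'll plan phase A, a two-finger push on the near edge with rotation.

```bash
cat >> h.py <<'E'
def tool(kb,lx,ly,z,da=0):
    """world TCP for keyboard pose (organiser frame) and local offset"""
    x,y,a=o2w(*kb);return (x+np.cos(a)*lx-np.sin(a)*ly,y+np.sin(a)*lx+np.cos(a)*ly,z,a+da)
E
python3 - <<'E'
from h import *
for p in[(124,138),(255,143),(387,141)]:print(onz('wrist',p).round(3))
k0=w2o(.476,.0935,.125);print(k0)
k1=np.array([-.15,.125,.36])
rows([(*tool(k0,-.09,-.03,.009),6),(*tool(k0,-.066,-.03,.009),2)])
t0=tool(k0,-.066,-.03,.009)
W=[tool(k0+(k1-k0)*f,-.0645,-.03,.009) for f in(.25,.5,.75,1)]
rows([(*w,4) for w in W],t0)
E
```

```text
[0.4   0.262 0.   ]
[0.413 0.083 0.   ]
[ 0.445 -0.099  0.   ]
[-0.29084441  0.13858132  0.094     ]
from [0.3836 0.0862 0.2266 0.1317]
0 {'tx': 0.0004, 'ty': 0.0057, 'tz': 0.0363, 'twist': 0.0007} x 6
5 {'tx': 0.0004, 'ty': 0.0057, 'tz': 0.0363, 'twist': 0.0007} x 6
0 {'tx': 0.012, 'ty': -0.0, 'tz': 0.0, 'twist': 0.0} x 2
1 {'tx': 0.012, 'ty': -0.0, 'tz': 0.0, 'twist': 0.0} x 2
from [0.4143 0.0555 0.009  0.125 ]
0 {'tx': 0.0096, 'ty': 0.0027, 'tz': -0.0, 'twist': -0.0106} x 4
3 {'tx': 0.0094, 'ty': 0.0032, 'tz': -0.0, 'twist': -0.0106} x 4
0 {'tx': 0.0091, 'ty': 0.0033, 'tz': -0.0, 'twist': -0.0106} x 4
3 {'tx': 0.0089, 'ty': 0.0037, 'tz': -0.0, 'twist': -0.0106} x 4
0 {'tx': 0.0089, 'ty': 0.0039, 'tz': -0.0, 'twist': -0.0106} x 4
3 {'tx': 0.0087, 'ty': 0.0043, 'tz': -0.0, 'twist': -0.0106} x 4
0 {'tx': 0.0087, 'ty': 0.0044, 'tz': -0.0, 'twist': -0.0106} x 4
3 {'tx': 0.0085, 'ty': 0.0048, 'tz': -0.0, 'twist': -0.0106} x 4
```

Call:
move_arm(
  motion=[
    {"tx": -0.001, "ty": 0.0055, "tz": 0.036, "twist": 0.001},
    {"tx": -0.001, "ty": 0.0055, "tz": 0.036, "twist": 0.001},
    {"tx": -0.001, "ty": 0.0055, "tz": 0.036, "twist": 0.001},
    {"tx": -0.001, "ty": 0.0055, "tz": 0.036, "twist": 0.001},
    {"tx": -0.001, "ty": 0.0055, "tz": 0.036, "twist": 0.001},
    {"tx": -0.001, "ty": 0.0055, "tz": 0.036, "twist": 0.001},
    {"tx": 0, "ty": 0, "tz": 0, "twist": 0},
    {"tx": 0, "ty": 0, "tz": 0, "twist": 0},
  ],
)

```text
clock: 5.0
position: [0.3816, 0.0534, 0.011]
ee_rot: [3.135, 0.194, -0.003]
force: [0.6, -0.1, 0.5]
width: 1.0
gripper_force: 0.0
```

Call:
move_arm(
  motion=[
    {"tx": 0.011, "ty": 0, "tz": 0, "twist": 0},
    {"tx": 0.011, "ty": 0, "tz": 0, "twist": 0},
    {"tx": 0.01, "ty": 0.002, "tz": 0.001, "twist": 0},
    {"tx": 0.0095, "ty": 0.003, "tz": 0, "twist": -0.0105},
    {"tx": 0.0095, "ty": 0.003, "tz": 0, "twist": -0.0105},
    {"tx": 0.0095, "ty": 0.003, "tz": 0, "twist": -0.0105},
    {"tx": 0.0095, "ty": 0.003, "tz": 0, "twist": -0.0105},
    {"tx": 0.009, "ty": 0.0035, "tz": 0, "twist": -0.0105},
    {"tx": 0.009, "ty": 0.0035, "tz": 0, "twist": -0.0105},
    {"tx": 0.009, "ty": 0.0035, "tz": 0, "twist": -0.0105},
    {"tx": 0.009, "ty": 0.0035, "tz": 0, "twist": -0.0105},
    {"tx": 0, "ty": 0, "tz": 0, "twist": 0},
  ],
)

```text
clock: 6.2
position: [0.4927, 0.0431, 0.01]
ee_rot: [3.116, 0.401, 0.001]
force: [-0.7, 0.2, 0.7]
width: 0.999
gripper_force: 0.0
```

```bash
cat >> h.py <<'E'
def kb(cams=('scene','side')):
    for c in cams:
        arm.get_image(c)
        for n,z in(('keyboard',0),('end_right',.011),('end_left',.011)):
            for d in arm.place_of(c,n)[:2]:
                w=onz(c,np.array(d['point'])*[512,384],z);print(c,n,round(d['conf'],2),w.round(3),'O',w2o(*w[:2])[:2].round(3))
E
python3 - <<'E'
from h import *
q=pose();print(q,w2o(q[0],q[1],q[3]),arm.observe()['clock'],arm.observe()['force'])
kb()
save('scene','e.png')
E
```

```text
[0.49265792 0.04311149 0.01000421 0.2559754 ] [-0.27575629  0.0877007   0.2249754 ] 6.2 [-0.73588886  0.16579487  0.65963493]
scene keyboard 0.79 [0.543 0.086 0.   ] O [-0.224  0.129]
scene end_right 0.62 [ 0.584 -0.069  0.011] O [-0.188 -0.027]
scene end_left 0.77 [0.501 0.256 0.011] O [-0.261  0.3  ]
side keyboard 0.81 [0.55  0.095 0.   ] O [-0.217  0.138]
side end_right 0.66 [ 0.59  -0.083  0.011] O [-0.183 -0.042]
side end_left 0.89 [0.498 0.251 0.011] O [-0.264  0.296]
```

The detections match the kinematic prediction: centre ≈(-.221,.132), yaw .225. I'll continue to (-.148,.122,.36).

Call:
move_arm(
  motion=[
    {"tx": 0.009, "ty": 0.004, "tz": 0, "twist": -0.0105},
    {"tx": 0.009, "ty": 0.004, "tz": 0, "twist": -0.0105},
    {"tx": 0.009, "ty": 0.004, "tz": 0, "twist": -0.0105},
    {"tx": 0.009, "ty": 0.004, "tz": 0, "twist": -0.0105},
    {"tx": 0.0085, "ty": 0.0045, "tz": 0, "twist": -0.0105},
    {"tx": 0.0085, "ty": 0.0045, "tz": 0, "twist": -0.0105},
    {"tx": 0.0085, "ty": 0.0045, "tz": 0, "twist": -0.0105},
    {"tx": 0.0085, "ty": 0.0045, "tz": 0, "twist": -0.0105},
    {"tx": 0, "ty": 0, "tz": 0, "twist": 0},
  ],
)

```text
clock: 7.55
position: [0.5667, 0.0318, 0.009]
ee_rot: [3.081, 0.608, -0.008]
force: [-6.4, -3.0, 3.6]
width: 1.002
gripper_force: 3.4
```

Run:
```python
from h import *
q=pose();print(q,w2o(q[0],q[1],q[3]),arm.observe()['clock'],arm.observe()['force'])
kb()
a=save('scene','f.png')[140:380,60:380]
cv2.imwrite('pics/f2.png',cv2.resize(a[...,::-1],(800,600),interpolation=cv2.INTER_CUBIC))
```

```text
[0.56665218 0.03178073 0.00902004 0.3896273 ] [-0.20214877  0.07408193  0.3586273 ] 7.55 [-6.44847947 -2.95779657  3.6162472 ]
scene keyboard 0.61 [0.616 0.086 0.   ] O [-0.151  0.127]
scene end_right 0.88 [ 0.676 -0.076  0.011] O [-0.096 -0.037]
scene end_left 0.97 [0.542 0.241 0.011] O [-0.221  0.284]
side keyboard 0.93 [0.595 0.094 0.   ] O [-0.172  0.135]
side end_right 0.91 [ 0.663 -0.075  0.011] O [-0.11  -0.035]
side end_left 0.88 [0.539 0.242 0.011] O [-0.224  0.285]
```

View pics/f2.png

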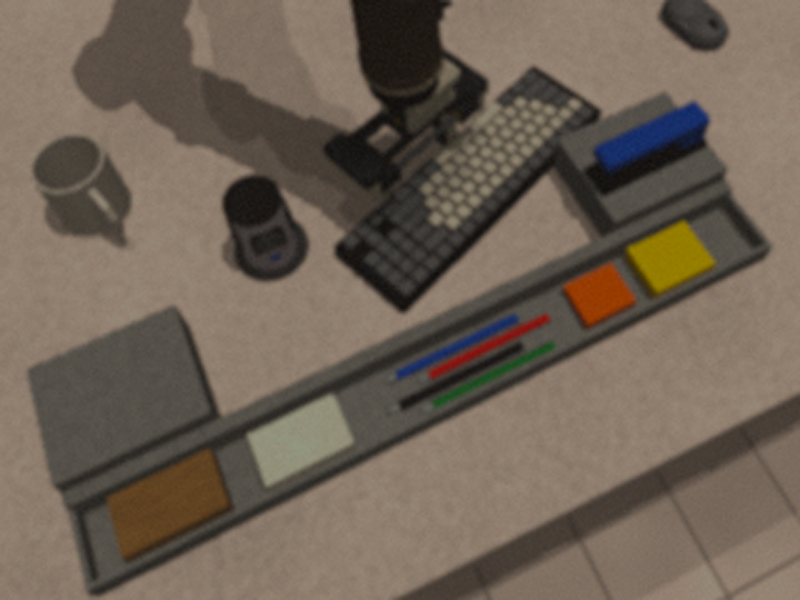

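The scene view shows the keyboard angled in front of the bay. Its far edge touches or nearly touches the left pod's front right corner at about (550,160), which accounts for the 7 N. About 20 mm stays clear of the tower. Next is phase B: back off, go round to the left end and push along its length.

Run:
```python
from h import *
s=arm.observe();print(s['joints'].round(2))
k=np.array([-.152,.125,.36]);k[:2]-=.004*np.array([.936,.35])
q=pose()
b=(q[0]-.012*np.cos(q[3]),q[1]-.012*np.sin(q[3]),.009,q[3])
u=(b[0],b[1],.11,q[3])
t=tool(k,-.005,.175+.03,.11,-np.pi/2);print(t)
rows([(*b,1),(*u,2),(*t,11),(*t[:2],.009,t[3],2)])
```

```text
[ 0.14  0.65 -0.42  1.89  0.4   0.69 -1.69]
(np.float64(0.5287490081624052), np.float64(0.2703360823995367), 0.11, np.float64(-1.1797963267948965))
from [0.5666 0.0318 0.0091 0.3889]
0 {'tx': -0.012, 'ty': -0.0, 'tz': 0.0001, 'twist': -0.0} x 1
0 {'tx': 0.0, 'ty': 0.0, 'tz': -0.0505, 'twist': -0.0} x 2
1 {'tx': 0.0, 'ty': 0.0, 'tz': -0.0505, 'twist': -0.0} x 2
0 {'tx': 0.0061, 'ty': -0.0214, 'tz': 0.0, 'twist': 0.0908} x 11
10 {'tx': -0.0203, 'ty': -0.0091, 'tz': 0.0, 'twist': 0.0908} x 11
0 {'tx': 0.0, 'ty': -0.0, 'tz': 0.0505, 'twist': -0.0} x 2
1 {'tx': 0.0, 'ty': -0.0, 'tz': 0.0505, 'twist': -0.0} x 2
```

Joint 7 sits at -1.69, so I'll turn the other way (yaw +90°, the same finger line).

Run:
```python
from h import *
k=np.array([-.152,.125,.36]);k[:2]-=.004*np.array([.936,.35])
q=pose()
b=(q[0]-.012*np.cos(q[3]),q[1]-.012*np.sin(q[3]),.009,q[3])
u=(b[0],b[1],.11,q[3])
t=tool(k,-.005,.175+.03,.11,np.pi/2);print(t)
a=(np.array(u)+np.array(t))/2
for st,w in((q,(b,1)),(b,(u,3))):rows([(*w[0],w[1])],st)
c=u
for i in range(1,13):
    n=np.array(u)+(np.array(t)-np.array(u))*i/12;rows([(*n,1)],c);c=n
```

```text
(np.float64(0.5287490081624052), np.float64(0.2703360823995367), 0.11, np.float64(1.9617963267948966))
from [0.5666 0.0318 0.0091 0.3889]
0 {'tx': -0.012, 'ty': -0.0, 'tz': 0.0001, 'twist': -0.0} x 1
from [0.5555 0.0272 0.009  0.3889]
0 {'tx': 0.0, 'ty': 0.0, 'tz': -0.0337, 'twist': -0.0} x 3
2 {'tx': 0.0, 'ty': 0.0, 'tz': -0.0337, 'twist': -0.0} x 3
from [0.5555 0.0272 0.11   0.3889]
0 {'tx': 0.0056, 'ty': -0.0196, 'tz': -0.0, 'twist': -0.0834} x 1
from [0.5533 0.0475 0.11   0.52  ]
0 {'tx': 0.0081, 'ty': -0.0187, 'tz': -0.0, 'twist': -0.0834} x 1
from [0.5511 0.0677 0.11   0.6511]
0 {'tx': 0.0105, 'ty': -0.0175, 'tz': -0.0, 'twist': -0.0834} x 1
from [0.5488 0.088  0.11   0.7822]
0 {'tx': 0.0127, 'ty': -0.0159, 'tz': -0.0, 'twist': -0.0834} x 1
from [0.5466 0.1082 0.11   0.9132]
0 {'tx': 0.0147, 'ty': -0.0141, 'tz': -0.0, 'twist': -0.0834} x 1
from [0.5444 0.1285 0.11   1.0443]
0 {'tx': 0.0164, 'ty': -0.0121, 'tz': -0.0, 'twist': -0.0834} x 1
from [0.5421 0.1488 0.11   1.1754]
0 {'tx': 0.0178, 'ty': -0.0099, 'tz': -0.0, 'twist': -0.0834} x 1
from [0.5399 0.169  0.11   1.3064]
0 {'tx': 0.019, 'ty': -0.0074, 'tz': -0.0, 'twist': -0.0834} x 1
from [0.5377 0.1893 0.11   1.4375]
0 {'tx': 0.0198, 'ty': -0.0049, 'tz': -0.0, 'twist': -0.0834} x 1
from [0.5354 0.2096 0.11   1.5686]
0 {'tx': 0.0203, 'ty': -0.0023, 'tz': -0.0, 'twist': -0.0834} x 1
from [0.5332 0.2298 0.11   1.6997]
0 {'tx': 0.0204, 'ty': 0.0004, 'tz': -0.0, 'twist': -0.0834} x 1
from [0.531  0.2501 0.11   1.8307]
0 {'tx': 0.0202, 'ty': 0.0031, 'tz': -0.0, 'twist': -0.0834} x 1
```

Call:
move_arm(
  motion=[
    {"tx": -0.012, "ty": 0, "tz": 0, "twist": 0},
    {"tx": 0, "ty": 0, "tz": -0.034, "twist": 0},
    {"tx": 0, "ty": 0, "tz": -0.034, "twist": 0},
    {"tx": 0, "ty": 0, "tz": -0.034, "twist": 0},
    {"tx": 0, "ty": 0, "tz": 0, "twist": 0},
  ],
)

```text
clock: 8.5
position: [0.56, 0.0288, 0.1162]
ee_rot: [3.082, 0.606, 0.012]
force: [0.1, -0.4, 0.6]
width: 1.002
gripper_force: 0.0
```

Call:
move_arm(
  motion=[
    {"tx": 0.0055, "ty": -0.0195, "tz": 0, "twist": -0.0834},
    {"tx": 0.008, "ty": -0.0185, "tz": 0, "twist": -0.0834},
    {"tx": 0.0105, "ty": -0.0175, "tz": 0, "twist": -0.0834},
    {"tx": 0.0125, "ty": -0.016, "tz": 0, "twist": -0.0834},
    {"tx": 0.0145, "ty": -0.014, "tz": 0, "twist": -0.0834},
    {"tx": 0.0165, "ty": -0.012, "tz": 0, "twist": -0.0834},
    {"tx": 0.018, "ty": -0.01, "tz": 0, "twist": -0.0834},
    {"tx": 0.019, "ty": -0.0075, "tz": 0, "twist": -0.0834},
    {"tx": 0.02, "ty": -0.005, "tz": 0, "twist": -0.0834},
    {"tx": 0.0205, "ty": -0.0025, "tz": 0, "twist": -0.0834},
    {"tx": 0.0205, "ty": 0, "tz": 0, "twist": -0.0834},
    {"tx": 0.02, "ty": 0.003, "tz": 0, "twist": -0.0834},
  ],
  gripper=-0.3,
)

```text
clock: 9.7
position: [0.5294, 0.2718, 0.111]
ee_rot: [-1.742, -2.614, 0.001]
force: [0.2, -0.5, -0.2]
width: 0.649
gripper_force: 0.0
```

Run:
```python
from h import *
s=arm.observe();print(pose(),s['clock'],s['joints'].round(2))
kb(('scene','side','wrist'))
a=save('wrist','g.png')
```

```text
[0.52944164 0.2718205  0.11098594 1.9658477 ] 9.7 [ 0.01  0.67 -0.87  1.73  0.59  1.03 -0.68]
scene keyboard 0.97 [0.604 0.078 0.   ] O [-0.163  0.119]
scene end_right 0.88 [ 0.677 -0.074  0.011] O [-0.095 -0.035]
scene end_left 0.86 [0.553 0.243 0.011] O [-0.21   0.286]
side keyboard 0.75 [0.608 0.098 0.   ] O [-0.159  0.139]
side end_right 0.87 [ 0.69  -0.089  0.011] O [-0.083 -0.051]
side end_left 0.74 [0.54  0.244 0.011] O [-0.222  0.287]
side end_left 0.24 [0.6   0.088 0.011] O [-0.167  0.129]
wrist end_left 0.55 [0.545 0.247 0.011] O [-0.217  0.29 ]
```

View pics/g.png

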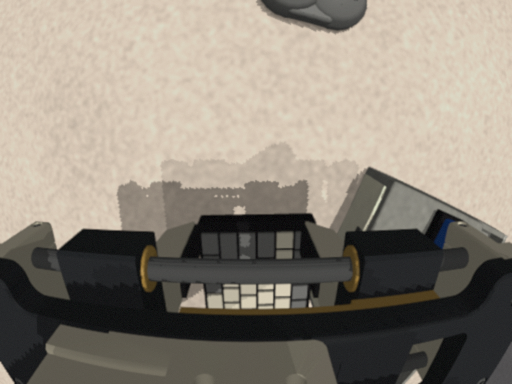

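The wrist view shows the keyboard's left end edge at about row 216 (cols 200–316), square to the finger line. Next I check the tool-to-end distance.

Run:
```python
from h import *
q=pose();m=np.array([[np.cos(q[3]),np.sin(q[3])],[np.sin(q[3]),-np.cos(q[3])]])
for p in[(200,216),(258,216),(316,215)]:print((m@(onz('wrist',p,.022)[:2]-q[:2])).round(4))
for p in[(120,225),(310,180)]:pass
```

```text
[-0.0205 -0.0439]
[-0.0203  0.0082]
[-0.0197  0.0609]
```

Call:
move_arm(
  motion=[
    {"tx": 0, "ty": 0.006, "tz": 0.034, "twist": 0},
    {"tx": 0, "ty": 0, "tz": 0.034, "twist": 0},
    {"tx": 0, "ty": 0, "tz": 0.034, "twist": 0},
    {"tx": -0.007, "ty": 0, "tz": 0, "twist": 0},
    {"tx": -0.008, "ty": 0, "tz": 0, "twist": 0},
    {"tx": -0.009, "ty": -0.0005, "tz": 0, "twist": 0},
    {"tx": -0.009, "ty": -0.0005, "tz": 0, "twist": 0},
    {"tx": -0.009, "ty": -0.0005, "tz": 0, "twist": 0},
    {"tx": -0.009, "ty": -0.0005, "tz": 0, "twist": 0},
    {"tx": -0.009, "ty": -0.0005, "tz": 0, "twist": 0},
    {"tx": -0.009, "ty": -0.0005, "tz": 0, "twist": 0},
    {"tx": 0, "ty": 0, "tz": 0, "twist": 0},
  ],
)

```text
clock: 11.55
position: [0.5604, 0.2079, 0.011]
ee_rot: [1.751, 2.607, 0.003]
force: [0.2, -0.4, 0.4]
width: 0.651
gripper_force: 0.0
```

Run:
```python
from h import *
s=arm.observe();q=pose();print(q,w2o(q[0],q[1],q[3]),s['clock'],s['force'])
kb()
```

```text
[0.56037151 0.20785161 0.01102321 1.95860748] [-0.2029691   0.25026288  1.92760748] 11.55 [ 0.1669726  -0.37501926  0.4472481 ]
scene keyboard 0.68 [ 0.626  0.031 -0.   ] O [-0.143  0.072]
scene keyboard 0.17 [0.658 0.306 0.   ] O [-0.103  0.346]
scene end_right 0.81 [ 0.695 -0.129  0.011] O [-0.079 -0.091]
scene end_left 0.67 [0.574 0.196 0.011] O [-0.19   0.238]
side keyboard 0.62 [0.619 0.027 0.   ] O [-0.15   0.068]
side end_right 0.67 [ 0.683 -0.118  0.011] O [-0.091 -0.079]
```

Call:
move_arm(
  motion=[
    {"tx": -0.01, "ty": 0, "tz": 0, "twist": 0},
    {"tx": -0.01, "ty": -0.0005, "tz": 0, "twist": 0},
    {"tx": -0.01, "ty": -0.0005, "tz": 0, "twist": 0},
    {"tx": -0.01, "ty": -0.0005, "tz": 0, "twist": 0},
    {"tx": -0.01, "ty": -0.0005, "tz": 0, "twist": 0},
    {"tx": -0.008, "ty": 0, "tz": 0, "twist": 0},
    {"tx": 0, "ty": 0, "tz": 0, "twist": 0},
  ],
)

```text
clock: 12.65
position: [0.5798, 0.1521, 0.0096]
ee_rot: [1.752, 2.607, -0.002]
force: [-0.7, 0.2, -0.4]
width: 0.65
gripper_force: 0.0
```

Run:
```python
from h import *
s=arm.observe();q=pose();print(q,w2o(q[0],q[1],q[3]),s['clock'],s['force'])
kb()
a=save('scene','i.png')[140:380,60:380]
cv2.imwrite('pics/i2.png',cv2.resize(a[...,::-1],(800,600),interpolation=cv2.INTER_CUBIC))
```

```text
[0.57982471 0.15213365 0.00956215 1.95807723] [-0.18525223  0.19396874  1.92707723] 12.65 [-0.68806874  0.18619116 -0.36869333]
scene keyboard 0.77 [ 0.647 -0.023  0.   ] O [-0.124  0.017]
scene end_right 0.91 [ 0.726 -0.183  0.011] O [-0.05  -0.145]
scene end_left 0.64 [0.586 0.133 0.011] O [-0.179  0.174]
side keyboard 0.92 [ 0.667 -0.039  0.   ] O [-0.105 -0.   ]
side end_right 0.75 [ 0.702 -0.188  0.011] O [-0.074 -0.15 ]
side end_left 0.96 [0.582 0.136 0.011] O [-0.184  0.178]
side end_left 0.2 [0.496 0.479 0.011] O [-0.259  0.523]
```

View pics/i2.png

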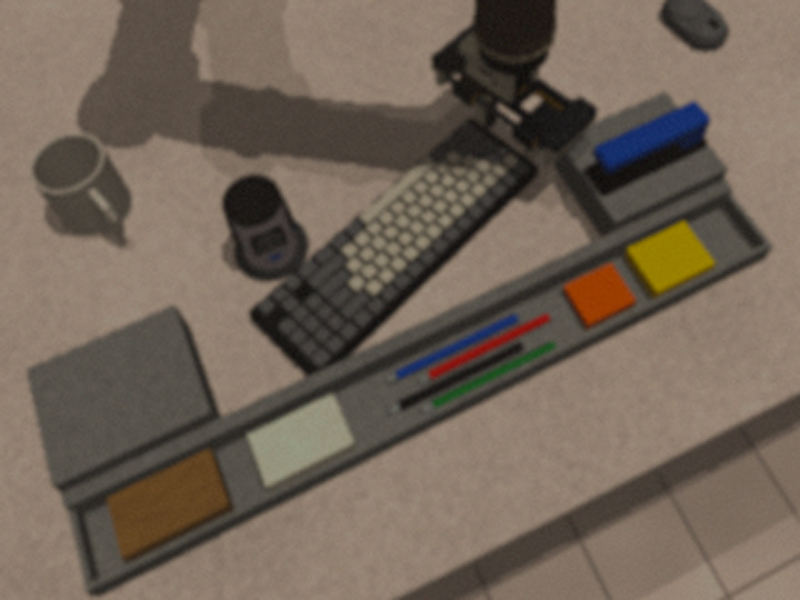

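The scene view shows the right end behind the tower, corner near the panel at about (315,370), and the left end still standing out, so condition 1 is met. I'll slide a bit further right with a slight clockwise turn, so the left end clears the left pod when it swings in.

Call:
move_arm(
  motion=[
    {"tx": -0.0086, "ty": 0.002, "tz": 0, "twist": 0.009},
    {"tx": -0.0086, "ty": 0.002, "tz": 0, "twist": 0.009},
    {"tx": -0.0086, "ty": 0.002, "tz": 0, "twist": 0.009},
    {"tx": -0.0086, "ty": 0.002, "tz": 0, "twist": 0.009},
    {"tx": -0.0086, "ty": 0.002, "tz": 0, "twist": 0.009},
    {"tx": 0, "ty": 0, "tz": 0, "twist": 0},
  ],
)

```text
clock: 13.7
position: [0.6047, 0.1156, 0.0097]
ee_rot: [1.844, 2.542, -0.001]
force: [0.2, 0.6, -0.5]
width: 0.647
gripper_force: 0.0
```

Run:
```python
from h import *
s=arm.observe();q=pose();print(q,w2o(q[0],q[1],q[3]),s['clock'],s['force'])
kb()
```

```text
[0.60469905 0.11562988 0.0096642  1.88645344] [-0.16152128  0.15671153  1.85545344] 13.7 [ 0.15874351  0.55064874 -0.5157107 ]
scene keyboard 0.78 [ 0.655 -0.067  0.   ] O [-0.117 -0.028]
scene end_right 0.82 [ 0.715 -0.227  0.011] O [-0.062 -0.189]
scene end_left 0.98 [0.618 0.108 0.011] O [-0.148  0.149]
scene end_left 0.68 [ 0.768 -0.038  0.011] O [-0.003 -0.002]
side keyboard 0.73 [ 0.645 -0.055  0.   ] O [-0.126 -0.015]
side end_right 0.63 [ 0.71  -0.229  0.011] O [-0.067 -0.191]
side end_left 0.77 [0.615 0.097 0.011] O [-0.151  0.138]
```

Run:
```python
from h import *
k=np.array([-.107,-.022,.28]);q=pose()
b=(q[0]+.012*np.cos(q[3]),q[1]+.012*np.sin(q[3]),q[2],q[3]);u=(b[0],b[1],.11,q[3])
t=tool(k,-.095,.10,.11);print(u,t)
c=u
for i in range(1,13):
    n=np.array(u)+(np.array(t)-np.array(u))*i/12
    C,S=np.cos(c[3]),np.sin(c[3]);d=n-c
    print(np.round([C*d[0]+S*d[1],S*d[0]-C*d[1],-d[3]/(np.pi/2)],4));c=n
```

```text
(np.float64(0.5996669970007651), np.float64(0.1289987980208864), 0.11, np.float64(1.8898611264118277)) (np.float64(0.5436895550841492), np.float64(0.004825877268205589), 0.11, np.float64(0.31100000000000005))
[-0.0084 -0.0077  0.0838]
[-0.0093 -0.0065  0.0838]
[-0.0101 -0.0052  0.0838]
[-0.0107 -0.0039  0.0838]
[-0.0111 -0.0024  0.0838]
[-0.0113 -0.001   0.0838]
[-0.0113  0.0005  0.0838]
[-0.0112  0.002   0.0838]
[-0.0108  0.0035  0.0838]
[-0.0103  0.0049  0.0838]
[-0.0095  0.0062  0.0838]
[-0.0086  0.0074  0.0838]
```

Call:
move_arm(
  motion=[
    {"tx": 0.012, "ty": 0, "tz": 0, "twist": 0},
    {"tx": 0, "ty": 0, "tz": -0.034, "twist": 0},
    {"tx": 0, "ty": 0, "tz": -0.034, "twist": 0},
    {"tx": 0, "ty": 0, "tz": -0.032, "twist": 0},
    {"tx": 0, "ty": 0, "tz": 0, "twist": 0},
  ],
)

```text
clock: 14.6
position: [0.6016, 0.1319, 0.1143]
ee_rot: [1.837, 2.544, 0.009]
force: [-1.1, 0.0, -0.7]
width: 0.652
gripper_force: 0.0
```

Call:
move_arm(
  motion=[
    {"tx": -0.0085, "ty": -0.0077, "tz": 0, "twist": 0.0838},
    {"tx": -0.0093, "ty": -0.0065, "tz": 0, "twist": 0.0838},
    {"tx": -0.01, "ty": -0.0052, "tz": 0, "twist": 0.0838},
    {"tx": -0.0107, "ty": -0.004, "tz": 0, "twist": 0.0838},
    {"tx": -0.011, "ty": -0.0024, "tz": 0, "twist": 0.0838},
    {"tx": -0.0113, "ty": -0.001, "tz": 0, "twist": 0.0838},
    {"tx": -0.0113, "ty": 0.0005, "tz": 0, "twist": 0.0838},
    {"tx": -0.0112, "ty": 0.002, "tz": 0, "twist": 0.0838},
    {"tx": -0.0108, "ty": 0.0035, "tz": 0, "twist": 0.0838},
    {"tx": -0.0103, "ty": 0.005, "tz": 0, "twist": 0.0838},
    {"tx": -0.0095, "ty": 0.0062, "tz": 0, "twist": 0.0838},
    {"tx": -0.0086, "ty": 0.0074, "tz": 0, "twist": 0.0838},
  ],
)

```text
clock: 15.8
position: [0.5432, 0.0052, 0.1092]
ee_rot: [-3.105, -0.478, 0.001]
force: [0.7, -0.6, 0.4]
width: 0.65
gripper_force: 0.0
```

Run:
```python
from h import *
s=arm.observe();q=pose();print(q,w2o(q[0],q[1],q[3]),s['clock'],s['joints'].round(2))
kb(('scene','side','wrist'))
save('wrist','j.png')
```

```text
[0.54319473 0.00522809 0.10919296 0.30534826] [-0.22641795  0.04826911  0.27434826] 15.8 [ 0.25  0.48 -0.49  1.88  0.29  0.85 -1.65]
scene keyboard 0.66 [ 0.662 -0.062  0.   ] O [-0.11  -0.022]
scene end_right 0.73 [ 0.715 -0.232  0.011] O [-0.062 -0.194]
scene end_left 0.59 [0.602 0.097 0.011] O [-0.165  0.138]
side end_left 0.68 [0.606 0.09  0.011] O [-0.161  0.132]
side end_left 0.25 [0.496 0.473 0.011] O [-0.259  0.517]
wrist keyboard 0.78 [ 0.665 -0.063  0.   ] O [-0.106 -0.024]
wrist end_right 0.84 [ 0.718 -0.225  0.011] O [-0.059 -0.187]
wrist end_left 0.93 [0.61  0.104 0.011] O [-0.157  0.145]
```

View pics/j.png

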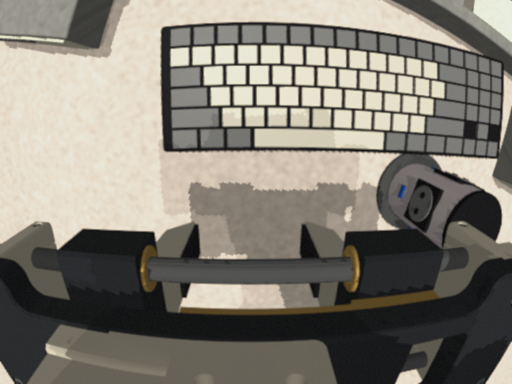

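The wrist view shows the keyboard angled behind the tower, whose foot is at about (410,185), and the finger line clear of the near edge at row ~150. I descend and compute the swing.

Call:
move_arm(
  motion=[
    {"tx": 0, "ty": 0, "tz": 0.034, "twist": 0},
    {"tx": 0, "ty": 0, "tz": 0.034, "twist": 0},
    {"tx": 0, "ty": 0, "tz": 0.031, "twist": 0},
    {"tx": 0.01, "ty": 0, "tz": 0, "twist": 0},
    {"tx": 0.01, "ty": 0, "tz": 0, "twist": 0},
    {"tx": 0, "ty": 0, "tz": 0, "twist": 0},
  ],
)

```text
clock: 17.05
position: [0.5664, 0.0122, 0.0126]
ee_rot: [-3.103, -0.486, -0.007]
force: [-0.4, -0.0, -0.0]
width: 0.65
gripper_force: 0.0
```

Run:
```python
from h import *
q=pose();print(q,w2o(q[0],q[1],q[3]))
c=q
for i in range(0,11):
    f=i/10;th=.28*(1-f);cor=np.array([-.006*(1-f),-.175])
    k=(*(cor-np.array([[np.cos(th),-np.sin(th)],[np.sin(th),np.cos(th)]])@[.055,-.175]),th)
    n=np.array(tool(k,-.0645,.10,.009))
    C,S=np.cos(c[3]),np.sin(c[3]);d=n-c
    print(np.round([C*d[0]+S*d[1],S*d[0]-C*d[1],-d[2],-d[3]/(np.pi/2)],4),np.round(k,3));c=n
```

```text
[0.56637928 0.01222967 0.01263742 0.31045273] [-0.20302753  0.05454873  0.27945273]
[ 0.0064  0.0001  0.0036 -0.0003] [-0.107 -0.022  0.28 ]
[ 0.0083 -0.0031 -0.      0.0178] [-0.102 -0.019  0.252]
[ 0.0083 -0.0031 -0.      0.0178] [-0.097 -0.017  0.224]
[ 0.0083 -0.0031 -0.      0.0178] [-0.092 -0.014  0.196]
[ 0.0083 -0.0031 -0.      0.0178] [-0.087 -0.012  0.168]
[ 0.0083 -0.0031 -0.      0.0178] [-0.082 -0.009  0.14 ]
[ 0.0083 -0.0032 -0.      0.0178] [-0.077 -0.007  0.112]
[ 0.0083 -0.0032 -0.      0.0178] [-0.071 -0.005  0.084]
[ 0.0083 -0.0032 -0.      0.0178] [-0.066 -0.003  0.056]
[ 0.0083 -0.0032 -0.      0.0178] [-0.06  -0.002  0.028]
[ 0.0083 -0.0032 -0.      0.0178] [-0.055  0.     0.   ]
```

Call:
move_arm(
  motion=[
    {"tx": 0.0065, "ty": 0, "tz": 0.003, "twist": 0},
    {"tx": 0.0083, "ty": -0.0031, "tz": 0, "twist": 0.0178},
    {"tx": 0.0083, "ty": -0.0031, "tz": 0, "twist": 0.0178},
    {"tx": 0.0083, "ty": -0.0031, "tz": 0, "twist": 0.0178},
    {"tx": 0.0083, "ty": -0.0031, "tz": 0, "twist": 0.0178},
    {"tx": 0.0083, "ty": -0.0031, "tz": 0, "twist": 0.0178},
    {"tx": 0.0083, "ty": -0.0031, "tz": 0, "twist": 0.0178},
    {"tx": 0.0083, "ty": -0.0031, "tz": 0, "twist": 0.0178},
    {"tx": 0.0083, "ty": -0.0031, "tz": 0, "twist": 0.0178},
    {"tx": 0, "ty": 0, "tz": 0, "twist": 0},
  ],
)

```text
clock: 18.05
position: [0.6298, 0.0522, 0.0081]
ee_rot: [-3.138, -0.134, -0.002]
force: [-0.0, -0.8, 0.8]
width: 0.648
gripper_force: 0.1
```

Run:
```python
from h import *
s=arm.observe();q=pose();print(q,w2o(q[0],q[1],q[3]),s['clock'],s['force'])
kb(('scene','side','wrist'))
```

```text
[0.62978177 0.05215912 0.00813843 0.08519179] [-0.13841789  0.09249383  0.05419179] 18.05 [-0.043396   -0.80387659  0.848548  ]
scene keyboard 0.63 [ 0.693 -0.044  0.   ] O [-0.078 -0.006]
scene end_right 0.58 [ 0.707 -0.217  0.011] O [-0.069 -0.179]
scene end_left 0.94 [0.703 0.119 0.011] O [-0.063  0.158]
side keyboard 0.79 [ 0.699 -0.047  0.   ] O [-0.072 -0.008]
side end_right 0.7 [ 0.715 -0.235  0.011] O [-0.062 -0.197]
side end_left 0.85 [0.696 0.117 0.011] O [-0.071  0.156]
wrist keyboard 0.91 [ 0.701 -0.045  0.   ] O [-0.071 -0.007]
wrist end_left 0.62 [0.695 0.132 0.011] O [-0.071  0.17 ]
```

Call:
move_arm(
  motion=[
    {"tx": 0.007, "ty": -0.002, "tz": 0, "twist": 0.017},
    {"tx": 0.006, "ty": -0.001, "tz": 0, "twist": 0.017},
    {"tx": 0.004, "ty": 0, "tz": 0, "twist": 0},
    {"tx": 0.003, "ty": 0, "tz": 0, "twist": 0},
    {"tx": 0, "ty": 0, "tz": 0, "twist": 0},
  ],
)

```text
clock: 19.15
position: [0.64, 0.0543, 0.0067]
ee_rot: [3.138, 0.048, -0.026]
force: [-32.3, -1.7, 25.5]
width: 0.65
gripper_force: 16.0
```

Run:
```python
from h import *
s=arm.observe();q=pose();print(q,w2o(q[0],q[1],q[3]),s['clock'],s['force'],s['ft_torque'])
kb(('scene','side','wrist'))
a=save('wrist','k.png')
```

```text
[0.64000092 0.05428894 0.00674038 0.03036114] [-0.12813763  0.09430588 -0.00063886] 19.15 [-32.31362446  -1.65882386  25.49708959] [-1.37514418  6.66232834 -1.21788993]
scene keyboard 0.66 [ 0.704 -0.044  0.   ] O [-0.067 -0.005]
scene end_right 0.9 [ 0.71  -0.214  0.011] O [-0.067 -0.176]
scene end_left 0.75 [0.705 0.122 0.011] O [-0.061  0.16 ]
wrist keyboard 0.57 [ 0.707 -0.043  0.   ] O [-0.064 -0.005]
wrist end_right 0.7 [ 0.709 -0.037  0.011] O [-0.062  0.001]
wrist end_left 0.63 [0.706 0.132 0.011] O [-0.06  0.17]
```

View pics/k.png

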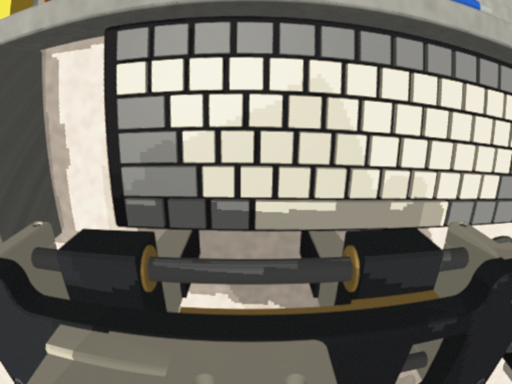

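The wrist view shows the far edge against the panel and the left end clear of the left pod (gap cols 50–108). The 32 N confirms contact with the panel. I'll back off and check both ends.

Call:
move_arm(
  motion=[
    {"tx": -0.01, "ty": 0, "tz": 0, "twist": 0},
    {"tx": -0.02, "ty": 0, "tz": 0, "twist": 0},
    {"tx": 0, "ty": 0, "tz": -0.04, "twist": 0},
    {"tx": 0, "ty": 0, "tz": -0.045, "twist": 0},
    {"tx": 0, "ty": 0, "tz": -0.045, "twist": 0},
    {"tx": -0.02, "ty": 0.03, "tz": -0.03, "twist": 0},
    {"tx": -0.02, "ty": 0.03, "tz": -0.03, "twist": 0},
    {"tx": -0.02, "ty": 0.03, "tz": 0, "twist": 0},
    {"tx": -0.02, "ty": 0.03, "tz": 0, "twist": 0},
    {"tx": 0, "ty": 0, "tz": 0, "twist": 0},
    {"tx": 0, "ty": 0, "tz": 0, "twist": 0},
  ],
)

```text
clock: 20.9
position: [0.543, -0.069, 0.1982]
ee_rot: [3.141, 0.048, 0.002]
force: [0.8, -0.5, 0.1]
width: 0.653
gripper_force: 0.0
```

Run:
```python
from h import *
s=arm.observe();q=pose();print(q,w2o(q[0],q[1],q[3]),s['clock'],s['force'])
kb(('scene','side','wrist'))
w=save('wrist','l.png');a=save('scene','m.png')[170:370,80:330]
v=np.vstack([w[:250],cv2.resize(a,(512,350),interpolation=cv2.INTER_CUBIC)])
cv2.imwrite('pics/lm.png',v[...,::-1])
```

```text
[ 0.54304853 -0.06898492  0.19819773  0.03031462] [-0.22886431 -0.02590371 -0.00068538] 20.9 [ 0.83631862 -0.47119472  0.10204291]
scene keyboard 0.59 [ 0.706 -0.048  0.   ] O [-0.066 -0.01 ]
scene end_right 0.67 [ 0.708 -0.22   0.011] O [-0.069 -0.182]
scene end_left 0.94 [0.708 0.129 0.011] O [-0.058  0.167]
scene end_left 0.26 [0.538 0.44  0.011] O [-0.218  0.483]
side keyboard 0.7 [ 0.705 -0.054  0.   ] O [-0.066 -0.016]
side end_right 0.9 [ 0.709 -0.222  0.011] O [-0.068 -0.184]
side end_left 0.89 [0.704 0.108 0.011] O [-0.063  0.146]
wrist keyboard 0.69 [ 0.713 -0.044  0.   ] O [-0.059 -0.007]
wrist end_right 0.6 [ 0.715 -0.214  0.011] O [-0.062 -0.176]
wrist end_left 0.87 [0.702 0.132 0.011] O [-0.064  0.17 ]
wrist end_left 0.16 [ 0.454 -0.322  0.011] O [-0.326 -0.276]
```

View pics/lm.png

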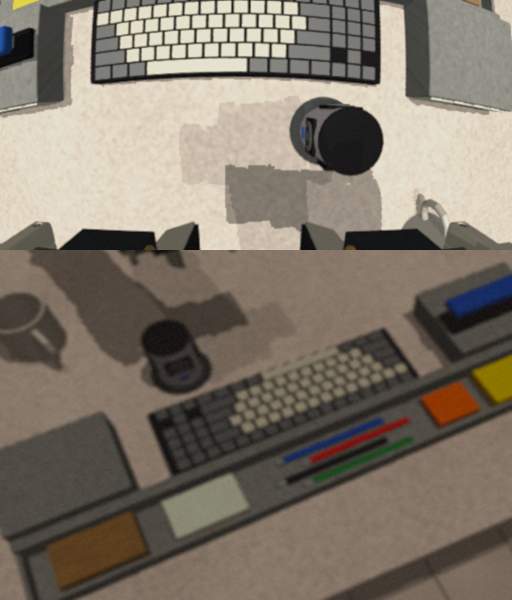

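Both views show the keyboard square in the bay, far edge on the panel, with gaps to both pods. I'll check the depth numerically against the pods' front corners.

Run:
```python
from h import *
w=cv2.imread('pics/l.png');cv2.imwrite('pics/n.png',cv2.resize(np.hstack([w[55:125,30:130],w[55:125,360:440]]),(720,280),interpolation=cv2.INTER_CUBIC))
```

```text
(no output)
```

View pics/n.png

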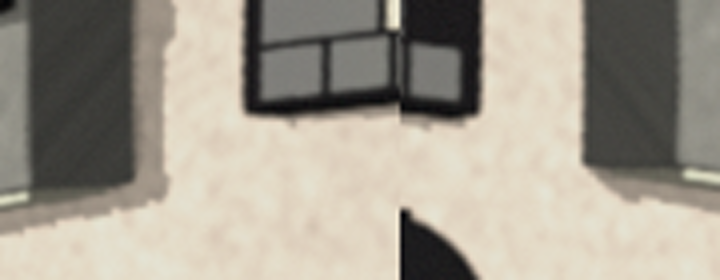

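Run:
```python
from h import *
A,k1,k2,B=[onz('wrist',p)[:2] for p in((63.2,100.2),(92,83.5),(378.7,84.5),(406.2,96.2))]
y=(A-B)/np.linalg.norm(A-B);x=np.array([y[1],-y[0]])
print(np.linalg.norm(A-B),np.linalg.norm(k1-k2),[(round((k-B)@x,4),round((k-B)@y-.225,4)) for k in(k1,k2)],A,B,np.arctan2(-y[0],y[1]))
```

```text
0.45396710971941495 0.36458529516827465 [(np.float64(0.0168), np.float64(0.1807)), (np.float64(0.011), np.float64(-0.1839))] [0.63378456 0.18640341] [ 0.64886482 -0.26731315] 0.033224944101554556
```

```bash
python3 -c "
from cell import arm
print(arm.sign_off())"
```

```text
the job is handed in; nothing more can be done
None
```

The job is handed in: by my last measurement the keyboard lies home in the bay, its left end about 2 mm past nominal (within measuring error) and its right end about 4 mm short, against the 14 mm allowed; its right end went in behind the tower first, nothing else was touched, and the judge's verdict was not shown.

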